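Gauge an inclined guide tube and present the rod for reading

ROBOT

A 6-joint arm with a two-finger parallel gripper is mounted at the origin on a cart in front of the work surface, level with it; the furniture and walls round the work are solid. World frame = base frame: x ahead of the robot, y to its left, z up, the work surface at z = 0. Lengths are in m, angles in degrees, forces in N, time in s.
With the tool pointing down it reaches from about 0.3 to 1 m from the base axis. Payload 5.1 kg.
Tool frame: the origin (TCP) lies midway between the tips of the shut fingers; the grasp point (between the pads) lies 19 mm behind it; z points along the fingers, y is the line along which they close (so a half turn about z gives the same grasp; the last joint's range is limited). The gripper opens to 95 mm and grips with 3 to 60 N. Pads are 20 mm wide; open, the fingers measure 119 mm over their backs; the gripper's body (75 mm by 180 mm) begins 59 mm behind the grasp point.
Start: joints at [68.033, 7.093, 94.555, -0, 78.352, -4.733], TCP at [0.193, 0.621, 0.215] pointing down, gripper open.
Joint ranges: [-149.61, 149.61], [-58.7, 133.49], [1.44, 155.28], [-77.14, 257.14], [18.33, 153.61], [-166.67, 166.67]. Speed limits (degrees/s): [147.25, 147.25, 180, 180, 180, 180].

INTERFACE

Orientations are given as [roll, pitch, yaw] about the fixed x, y, z axes, in that order (R = Rz(yaw) Ry(pitch) Rx(roll)).
In Python, from station import r gives the robot as it stands.
- The arm moves only by the shell command python3 -m handwheel 'ROWS' [OPENING] [FORCE]. ROWS is rows parted by semicolons, their numbers by spaces, 1 to 10 of them, each of 4 numbers: dx, dy, dz in m, then a turn about the tool's z in degrees; each row is the pose to reach, as a shift and turn from the pose commanded when the command began, along the tool's axes at that moment; what a row does not reach only later rows make up. A row lasts 1/10 s, in which the tool goes at most 0.05 m and 8.59 degrees, less where a joint would pass 70% of its speed; a pose out of reach is approached as far as the arm can. OPENING is the finger opening in m, set as the command begins (- or left out keeps the last). The fingers move at their own pace and stop on an object; FORCE is the grip in N (left out, the last holds). Time passes only in rows, so rows that do not move let the fingers close. It prints the time, the measured TCP pose, the force, the opening and the grip force at its end.
- r.get_state(): the state, without advancing time (a new reading comes with each control period).
- r.snapshot(name): name is "scene" or "top" or "wrist"; returns a dict with "color" (384x512x3 uint8, red, green, blue), "fx", "fy", "cx", "cy" (pixels), "world_to_cam" (4x4, takes a point from world to camera coordinates). Camera axes: x right, y down, z forward; pixel columns grow to the right and rows downward; lengths in m; the calibration is good to about 2 mm. A picture is of the moment at which its call begins. There is no depth.
- r.sign_off(): hands the job in; it is judged then, once.
The state is a dict: "t": time; "q": joint angles; "qd": joint speeds; "effort": joint torques, N m; "ee_pos": TCP position; "eef_rot": TCP orientation; "wrist_force": force on the tool from outside, world axes, zero at the start; "ft_torque": the same for the moment, N m; "opening": finger opening in m; "gripper_force": force on a finger pad.
Only numpy, scipy, OpenCV 4.12 (cv2) and the standard library are available. Lean on these libraries where they do the work, as an engineer would, in place of code of your own. Each camera call takes 0.05 s, during which the arm holds its last target. There are 200 camera calls.

TASK

Take the gauge rod by its red grip out of its forked rest and slide it into the inclined guide tube until the brass collar stops on the tube's rim. Draw it all the way out again and finish still holding the rod in the gripper, level and still, with its tip over the white reading disc and roughly 15 cm above it, touching nothing else; leave the brass weight, the bottle and the tape roll where they are.

Things in the scene. Friction and masses are not known exactly. Their poses are not given: they have to be found in the camera images.
- gauge_rod: loose round gauge rod, 209 mm long, 0.11 kg: ribbed red grip 16 mm diameter, brass collar 36 mm diameter, steel shank 10 mm diameter with black rings and a tapered tip; 18 mm end knob behind. Origin on its axis at mid-grip, +x towards the tip: grip x -35 to 35 mm, collar 40 to 48, tip 143, knob end -66. Starts lying level in the rest, axis 105 mm above the bench
- rod_tip (a point): point at the end of the rod's tip, on its axis, 143 mm from the middle of the grip
- rod_collar (a point): centre of the collar's front face (the face towards the tip), 95 mm back from the tip; this face stops on the tube's rim
- rod_rest: fixed stand: foot 70 mm diameter, post, level bar and two dark forks open at the top, 137 mm apart, carrying the rod before and behind the free red grip and reaching 11 mm above its axis (lift straight up). Origin under the foot's centre, +x along the bar to the tip end; mid-grip starts 20 mm to -x of it. To the robot's left or right, exchanged with the disc
- guide_tube: fixed aluminium tube 110 mm long, sloping 35 degrees from level, open flared mouth up and to the robot's right, partly towards the robot. Origin at the centre of the mouth's rim, 115 mm above the bench; +z along the axis out of the mouth (the rod goes in along -z). Bore 16 mm diameter, widening to 30 mm over the last 17 mm; rim 38 mm outside; closed 105 mm below the rim
- tube_stand: fixed stand of the guide tube: grey base plate 96 x 64 mm and two blue cheeks 86 mm high beside the tube. Origin on the bench under the stand; +x is the level heading in which the rod goes into the tube; the mouth lies 45 mm from the origin on the -x side
- reading_disc: fixed white round disc with a black edge and cross lines, 80 mm diameter, 11 mm high, flat on the bench. Origin at the centre of its underside
- brass_weight: loose brass check weight on the black slab, 26 mm diameter, 34 mm high, a bystander; origin at the centre of its underside
- bottle: loose white bottle with a blue cap on the black slab, 46 mm diameter, 89 mm high, a bystander; origin at the centre of its underside
- tape: loose black tape roll lying flat, 57 mm diameter, 19 mm high, a bystander; origin at the centre of its underside

How it is judged:
By the outcome, as a careful person would: the job done as asked, in the order asked, and still so for the second after the job is handed in, while the arm keeps its last pose, push and grip.
It also fails if it takes over 50 s, if anything falls off the work surface, if the arm or the gripper's body presses on something with over 40 N, if the wrist force passes 120 N, or if a joint passes its speed limit or range.

## Working session

There is one attempt and no reset: what is moved stays moved. The work goes in short steps, Python scripts to look and compute and a shell command to move; the robot and the scene stay as the last step left them, time stands still between calls to the robot, and variables do not carry over. Pictures are saved under pics/ and viewed, at most 10 in all, crops included, and the job is handed in when it is done.

```bash
ls; mkdir -p pics; python3 - <<'E'
from station import r
import cv2,numpy as np
s=r.get_state();print(s['t'],s['ee_pos'],s['eef_rot'],s['opening'])
for n in("scene","top","wrist"):
    d=r.snapshot(n);cv2.imwrite(f"pics/{n}0.png",d["color"][:,:,::-1]);np.savez(f"pics/{n}0.npz",**d)
    print(n,d["fx"],d["cx"],d["cy"]);C=np.linalg.inv(d["world_to_cam"]);print(C.round(3))
a=cv2.imread("pics/scene0.png");b=cv2.imread("pics/top0.png")
E
```

```text
pics
0.0 [0.19237165 0.62020817 0.21339569] [-1.79882999e+02 -8.25331808e-03  1.62766407e+02] 0.09509623029070843
scene 442.2901811226988 256.7817228699258 189.0632656187653
[[ 0.667 -0.325  0.67  -0.335]
 [-0.745 -0.289  0.602 -0.646]
 [-0.002 -0.901 -0.435  0.636]
 [ 0.     0.     0.     1.   ]]
top 498.4613482107648 258.3805571800033 192.8993845126199
[[-0.012 -0.991  0.136  0.303]
 [-1.     0.013  0.003  0.096]
 [-0.005 -0.136 -0.991  1.709]
 [ 0.     0.     0.     1.   ]]
wrist 274.95933825533035 254.55442929783194 191.73701802195768
[[ 0.296  0.915  0.276  0.114]
 [ 0.955 -0.282 -0.089  0.645]
 [-0.003  0.29  -0.957  0.384]
 [ 0.     0.     0.     1.   ]]
```

View pics/scene0.png

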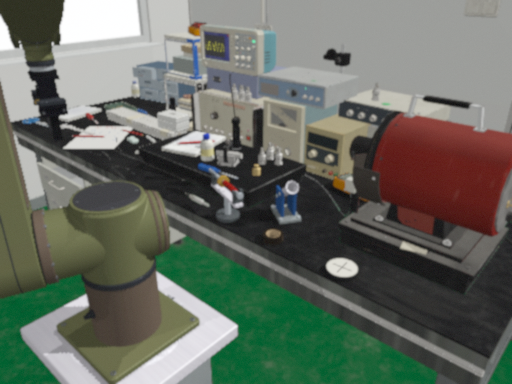

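View pics/top0.png

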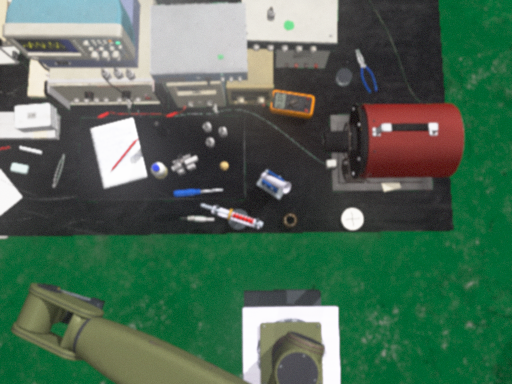

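The top view shows the rod around (200–262, 205–225), the tape at (290,219), the disc at (352,218), the tube at (273,183) and the bottle at (158,170). In the scene view, the rod on its rest is near (228,195), the tube near (286,200) and the disc near (342,268). Next I'll zoom in.

```bash
python3 - <<'E'
import cv2,numpy as np
a=cv2.imread("pics/scene0.png")[150:240,190:310];b=cv2.imread("pics/top0.png")[160:235,180:300]
a=cv2.resize(a,None,fx=6,fy=6,interpolation=cv2.INTER_CUBIC);b=cv2.resize(b,None,fx=6,fy=6,interpolation=cv2.INTER_CUBIC)
cv2.imwrite("pics/cs.png",a);cv2.imwrite("pics/ct.png",b)
E
```

```text
(no output)
```

View pics/cs.png

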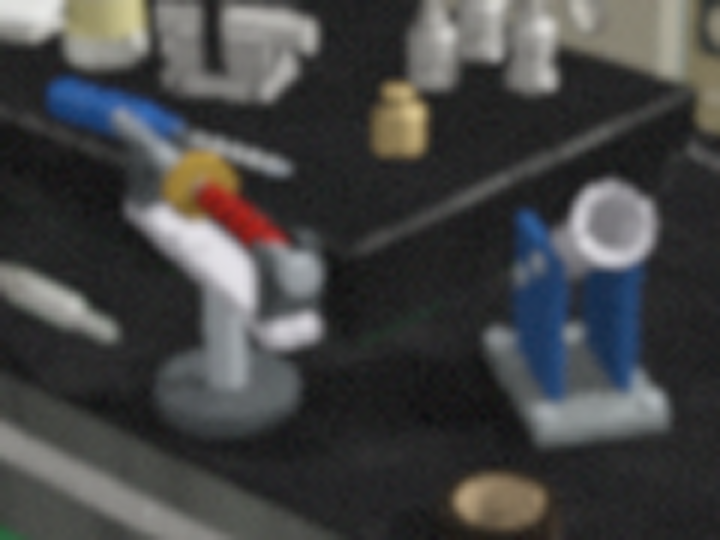

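View pics/ct.png

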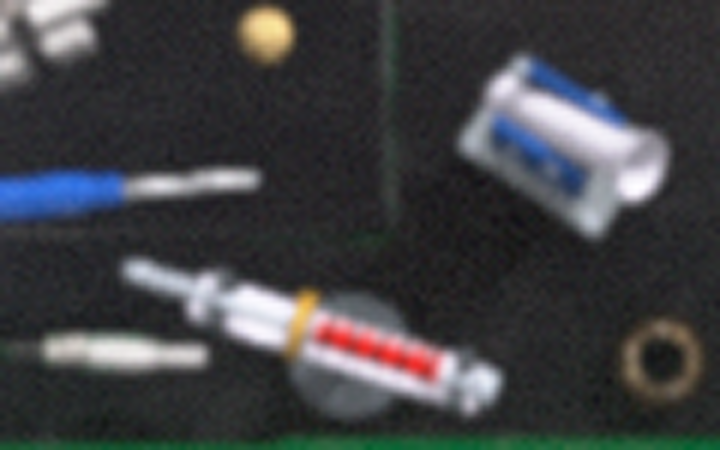

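The scene crop shows the red grip at about (230,184), the collar at (223,180) and the mouth ellipse at (292,187). In the top crop the tip is at (201,205), the knob end at (263,225), the mouth centre at about (287,187) and the tape at (290,219). The disc comes from its own mask.

```bash
cat > h.py <<'E'
import cv2,numpy as np
def load(f): return dict(np.load(f))
def ray(d,p):
    C=np.linalg.inv(d["world_to_cam"]);v=C[:3,:3]@[(p[0]-d["cx"])/d["fx"],(p[1]-d["cy"])/d["fy"],1];return C[:3,3],v/np.linalg.norm(v)
def plane(d,p,z):
    o,v=ray(d,p);return o+v*(z-o[2])/v[2]
def tri(*dp):
    A=np.zeros((3,3));b=np.zeros(3);R=[ray(d,p) for d,p in dp]
    for o,v in R: M=np.eye(3)-np.outer(v,v);A+=M;b+=M@o
    x=np.linalg.solve(A,b);return x,[round(np.linalg.norm(np.cross(x-o,v))*1000,1) for o,v in R]
def proj(d,X):
    c=d["world_to_cam"]@np.r_[X,1];return np.array([d["fx"]*c[0]/c[2]+d["cx"],d["fy"]*c[1]/c[2]+d["cy"]])
def hsv(d): return cv2.cvtColor(d["color"],cv2.COLOR_RGB2HSV)
def blob(m,roi):
    k=np.zeros_like(m);x0,y0,x1,y1=roi;k[y0:y1,x0:x1]=m[y0:y1,x0:x1]
    n,l,s,c=cv2.connectedComponentsWithStats(k);i=1+np.argmax(s[1:,4]);return c[i],s[i],(l==i)
E
python3 - <<'E'
from h import *
S=load("pics/scene0.npz");T=load("pics/top0.npz")
red=lambda d:(cv2.inRange(hsv(d),(0,140,90),(8,255,255))|cv2.inRange(hsv(d),(172,140,90),(180,255,255)))
def redc(d,roi):
    x0,y0,x1,y1=roi;m=red(d)[y0:y1,x0:x1];ys,xs=np.nonzero(m);return (xs.min()+xs.max())/2+x0,(ys.min()+ys.max())/2+y0,xs.mean()+x0,ys.mean()+y0,len(xs)
a=redc(S,(215,175,245,200));b=redc(T,(225,205,260,228));print(a,b)
print("grip",tri((S,a[:2]),(T,b[:2])),tri((S,a[2:4]),(T,b[2:4])))
print("collar",tri((S,(223.5,180.5)),(T,(230,214))))
t=plane(T,(200.8,204.7),.105);k=plane(T,(263,224.7),.105);print("tip",t,"knob",k,np.linalg.norm(t-k),np.degrees(np.arctan2(*(t-k)[1::-1])))
print("mouth",tri((S,(292,187.3)),(T,(286.7,187.5))),plane(T,(286.7,187.5),.115))
for d,roi in((S,(315,250,370,285)),(T,(335,200,370,235))):
    c,s,_=blob(cv2.inRange(hsv(d),(0,0,150),(180,60,255)),roi);print("disc",c,s,plane(d,c,.011))
print("tape",plane(T,(290.2,219.7),.019)); print("weight",plane(T,(224.4,165.8),.06),"bottle",plane(T,(158,170),.12))
E
```

```text
(np.float64(230.0), np.float64(185.5), np.float64(229.38235294117646), np.float64(185.4264705882353), 68) (np.float64(242.0), np.float64(218.5), np.float64(242.42857142857142), np.float64(218.08163265306123), 49)
grip (array([0.44216566, 0.15344358, 0.11037624]), [np.float64(1.2), np.float64(1.2)]) (array([0.44213622, 0.15327248, 0.11081337]), [np.float64(0.6), np.float64(0.6)])
collar (array([0.45659968, 0.19274039, 0.10882549]), [np.float64(0.2), np.float64(0.2)])
tip [0.48826309 0.28757136 0.105     ] knob [0.4208864  0.08699232 0.105     ] 0.21159292808218066 71.43223751149996
mouth (array([0.53904163, 0.00919324, 0.11610321]), [np.float64(0.4), np.float64(0.4)]) [0.53947542 0.00882424 0.115     ]
disc [341.67647059 267.15336134] [326 258  32  19 476] [ 0.44453359 -0.2168066   0.011     ]
disc [352.06666667 218.48395062] [341 208  23  22 405] [ 0.44513061 -0.21764132  0.011     ]
tape [ 0.44299941 -0.00609033  0.019     ]
weight [0.62416578 0.21393218 0.06      ] bottle [0.60149886 0.42495542 0.12      ]
```

```bash
python3 -m handwheel '-.03 -.03 0 8;-.07 -.07 0 16;-.11 -.11 0 24;-.15 -.15 0 32;-.18 -.18 0 40;-.21 -.21 0 48;-.24 -.24 0 56;-.27 -.27 0 64;-.3 -.3 0 72;-.33 -.34 0 80'
cat > go.py <<'E'
import sys,numpy as np
from station import r
from scipy.spatial.transform import Rotation as R
a=[float(v) for v in sys.argv[1:5]]  # world TCP target, yaw
s=r.get_state();Q=R.from_euler('xyz',s['eef_rot'],degrees=True)
print("d",(Q.inv().apply(np.array(a[:3])-s['ee_pos'])).round(4),"turn",round((s['eef_rot'][2]-a[3]+180)%360-180,2),"q",np.round(s['q'],1),s['t'])
E
python3 go.py .437 .135 .21 71.4
```

```text
t: 1.15
ee_pos: [0.4075, 0.1969, 0.2146]
eef_rot: [180.0, -0.0, 82.5]
wrist_force: [0.5, -0.0, 0.7]
opening: 0.0951
gripper_force: 0.0
d [-0.0575  0.0374  0.0046] turn 11.09 q [ 19.  -19.1 118.7   0.   80.4  26.5] 1.15
```

```bash
python3 -m handwheel '-.03 .02 0 6;-.0575 .0375 .005 11;-.0575 .0375 .005 11;-.0575 .0375 .005 11'
python3 - <<'E'
from station import r
import cv2,numpy as np
d=r.snapshot("wrist");cv2.imwrite("pics/w1.png",d["color"][:,:,::-1]);np.savez("pics/w1.npz",**d);s=r.get_state();print(s['ee_pos'],s['eef_rot'])
E
```

```text
t: 1.55
ee_pos: [0.4368, 0.1361, 0.2092]
eef_rot: [-179.9, 0.0, 71.7]
wrist_force: [0.5, 0.2, 0.8]
opening: 0.095
gripper_force: 0.0
[0.43672922 0.13678984 0.209457  ] [-1.79960677e+02 -9.23201932e-03  7.17907365e+01]
```

View pics/w1.png

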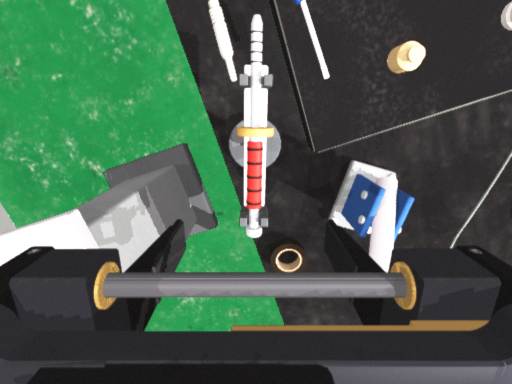

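The wrist view shows the rod nearly vertical in the image: tip (257,17), collar (255,132), red grip (254,142–208) and knob (254,235). The tube body runs from about (372,270) towards (388,185). I'll measure the rod from here.

```bash
python3 - <<'E'
from h import *
W=load("pics/w1.npz");T=load("pics/top0.npz");S=load("pics/scene0.npz")
m=(cv2.inRange(hsv(W),(0,140,90),(8,255,255))|cv2.inRange(hsv(W),(172,140,90),(180,255,255)))
c,s,l=blob(cv2.morphologyEx(m,cv2.MORPH_CLOSE,np.ones((9,9))),(225,135,285,225));print(c,s)
print("grip W/T/S",tri((W,c),(T,(242.2,218.3)),(S,(229.7,185.5))),"W/S",tri((W,c),(S,(229.7,185.5))))
t=plane(W,(257,16),.105);k=plane(W,(254,236),.105);print("tip",t,"knob",k,np.linalg.norm(t-k),np.degrees(np.arctan2(*(t-k)[1::-1])))
print("grip@.105",plane(W,c,.105)); print("red ends",plane(W,(256,s[1]),.105),plane(W,(254,s[1]+s[3]),.105))
c,s,_=blob(cv2.inRange(hsv(W),(12,90,90),(30,255,255)),(230,120,280,142));print("collar",c,s,plane(W,c,.105))
E
python3 go.py .437 .135 .21 71.4
```

```text
[253.97702407 175.09737418] [247 142  15  67 914]
grip W/T/S (array([0.44207237, 0.15328141, 0.11057444]), [np.float64(0.1), np.float64(0.4), np.float64(0.3)]) W/S (array([0.44211908, 0.15308383, 0.11058069]), [np.float64(0.1), np.float64(0.1)])
tip [0.48885558 0.28658129 0.105     ] knob [0.4200645  0.08674069 0.105     ] 0.21134917771233389 71.0050124698297
grip@.105 [0.4415749  0.15191688 0.105     ]
red ends [0.45402302 0.18320844 0.105     ] [0.42997639 0.11673899 0.105     ]
collar [247.79781421 130.74863388] [236 127  37  10 183] [0.44980325 0.19607753 0.105     ]
d [-0.0016  0.0008 -0.0005] turn 0.39 q [ 10.6 -18.2 118.5   0.   79.7  28.9] 1.6
```

```bash
python3 -m handwheel '0 0 .04 .4;0 0 .08 .4;0 0 .105 .4;0 0 .1155 .4;0 0 .1155 .4' && python3 -m handwheel '0 0 0 0;0 0 0 0;0 0 0 0;0 0 0 0;0 0 0 0;0 0 0 0;0 0 0 0' 0 8
```

```text
t: 2.1
ee_pos: [0.4356, 0.1372, 0.0928]
eef_rot: [-179.8, 0.1, 71.5]
wrist_force: [-0.5, 0.1, -0.2]
opening: 0.0951
gripper_force: 0.0
t: 2.8
ee_pos: [0.437, 0.1365, 0.0942]
eef_rot: [180.0, -0.0, 71.4]
wrist_force: [0.4, 0.5, 0.2]
opening: 0.0443
gripper_force: 0.0
```

```bash
python3 -m handwheel '0 0 0 0;0 0 0 0;0 0 0 0;0 0 0 0;0 0 0 0;0 0 0 0;0 0 0 0'
```

```text
t: 3.5
ee_pos: [0.437, 0.1365, 0.0941]
eef_rot: [-180.0, 0.0, 71.4]
wrist_force: [-0.2, 0.3, 0.7]
opening: 0.0156
gripper_force: 8.0
```

```bash
python3 -m handwheel '0 0 -.01 0;0 0 -.025 0;0 0 -.04 0;0 0 -.055 0;0 0 -.07 0;0 0 -.07 0'
python3 - <<'E'
from station import r
import cv2,numpy as np
ims=[]
for n in("wrist","scene"):
    d=r.snapshot(n);np.savez(f"pics/{n}2.npz",**d);ims.append(d["color"][:,:,::-1])
a=ims[0][:330,130:400];b=cv2.resize(ims[1][130:240,180:280],None,fx=3,fy=3,interpolation=cv2.INTER_CUBIC)
cv2.imwrite("pics/v2.png",np.hstack([a,b]));s=r.get_state();print(s['t'],s['ee_pos'],s['wrist_force'],s['ft_torque'],s['opening'])
E
```

```text
t: 4.1
ee_pos: [0.4388, 0.1369, 0.1675]
eef_rot: [179.7, -0.2, 71.4]
wrist_force: [0.4, -0.0, -0.5]
opening: 0.0156
gripper_force: 8.0
4.2 [0.43723551 0.13655829 0.16463722] [-0.59848345  0.13556783 -1.80292994] [-0.16463938  0.03634666  0.05612441] 0.015660093738177002
```

View pics/v2.png

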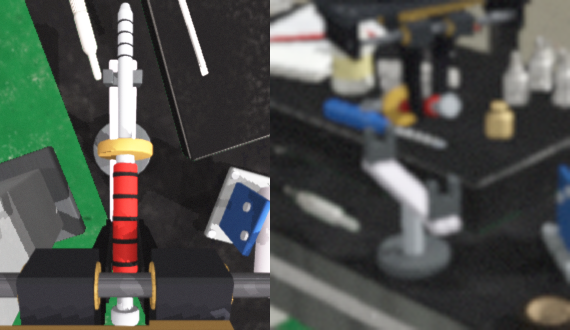

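The rod is held by the red grip with both forks empty, and it looks close to level. The wrist view puts the tip at about (255,5). I'll work out the tilt from the tip row.

```bash
cat >> h.py <<'E'
def tipmodel(d,p,yaw,gx=-.015,off=.011,tilts=range(-10,60,5)):
    """predicted tip/collar-centre pixels for tilt (nose down) with rod pivoting at grasp; p=TCP"""
    hd=np.array([np.cos(np.radians(yaw)),np.sin(np.radians(yaw)),0])
    for a in tilts:
        u=hd*np.cos(np.radians(a))-np.array([0,0,1])*np.sin(np.radians(a))
        P=np.array(p)+[0,0,off];print(a,"tip",proj(d,P+u*(.143-gx)).round(1),"collar",proj(d,P+u*(.044-gx)).round(1),"knob",proj(d,P+u*(-.066-gx)).round(1))
E
python3 - <<'E'
from h import *
W=load("pics/wrist2.npz")
tipmodel(W,(.4372,.1366,.1646),71.4)
S=load("pics/scene2.npz");print("scene");tipmodel(S,(.4372,.1366,.1646),71.4)
E
```

```text
-10 tip [250.5 -84.8] collar [251.5 154.9] knob [252.1 297.3]
-5 tip [250.8 -68.9] collar [251.6 152.3] knob [252.1 302. ]
0 tip [251.  -52.9] collar [251.6 150.6] knob [252.1 306.5]
5 tip [251.2 -37.1] collar [251.7 149.7] knob [252.1 310.7]
10 tip [251.4 -21.5] collar [251.7 149.7] knob [252.  314.5]
15 tip [251.6  -6.4] collar [251.8 150.3] knob [252.  318.1]
20 tip [251.7   8.4] collar [251.8 151.5] knob [252.  321.2]
25 tip [251.8  22.7] collar [251.9 153.4] knob [251.9 323.8]
30 tip [251.9  36.6] collar [251.9 155.8] knob [251.9 325.9]
35 tip [252.   50.1] collar [251.9 158.6] knob [251.8 327.3]
40 tip [252.1  63.2] collar [252.  161.9] knob [251.8 328.2]
45 tip [252.1  75.9] collar [252.  165.5] knob [251.8 328.3]
50 tip [252.2  88.4] collar [252.  169.4] knob [251.7 327.6]
55 tip [252.3 100.5] collar [252.1 173.7] knob [251.7 326.1]
scene
-10 tip [207.9 139.5] collar [222.5 155.5] knob [240.7 175.6]
-5 tip [207.9 143.7] collar [222.5 157.2] knob [240.8 174.1]
0 tip [208.1 148. ] collar [222.5 158.8] knob [240.8 172.6]
5 tip [208.4 152.5] collar [222.6 160.6] knob [240.8 171. ]
10 tip [208.9 156.9] collar [222.8 162.4] knob [240.6 169.3]
15 tip [209.5 161.4] collar [223.  164.1] knob [240.4 167.6]
20 tip [210.3 165.9] collar [223.3 165.9] knob [240.1 166. ]
25 tip [211.2 170.4] collar [223.7 167.7] knob [239.8 164.3]
30 tip [212.2 174.9] collar [224.1 169.5] knob [239.4 162.6]
35 tip [213.4 179.3] collar [224.6 171.3] knob [239.  160.9]
40 tip [214.8 183.6] collar [225.1 173. ] knob [238.5 159.3]
45 tip [216.2 187.9] collar [225.7 174.7] knob [237.9 157.8]
50 tip [217.8 191.9] collar [226.3 176.3] knob [237.3 156.3]
55 tip [219.5 195.9] collar [227.  177.9] knob [236.6 154.9]
```

```bash
cat > tilt.py <<'E'
from h import *
from station import r
from scipy.spatial.transform import Rotation as R
d=r.snapshot("wrist");s=r.get_state();np.savez("pics/last.npz",**d)
g=cv2.cvtColor(d["color"],cv2.COLOR_RGB2GRAY)
c,st,_=blob(cv2.inRange(hsv(d),(12,90,90),(30,255,255)),(215,120,300,185))
col=int(round(c[0])); row=int(st[1])-3; rows=g[:, 246:262].max(1)
while row>0 and rows[row-6 if row>=6 else 0:row].max()>95: row-=1
p=s['ee_pos'];yaw=s['eef_rot'][2];hd=np.array([np.cos(np.radians(yaw)),np.sin(np.radians(yaw)),0])
best=min(np.arange(-20,75,.5),key=lambda a:abs(proj(d,p+[0,0,.011]+.158*(hd*np.cos(np.radians(a))-np.array([0,0,np.sin(np.radians(a))])))[1]-row))
print("t",s['t'],"tip row",row,"collar",c.round(1),"tilt",best,"TCP",p.round(4),yaw.round(2))
E
python3 tilt.py; python3 -m handwheel '0 0 -.015 0;0 0 -.03 0;0 0 -.04 0;0 0 -.04 0;0 0 -.04 0'; python3 tilt.py
```

```text
t 4.25 tip row 3 collar [254.7 148. ] tilt 19.0 TCP [0.4367 0.1365 0.1638] 71.37
t: 4.75
ee_pos: [0.4372, 0.1365, 0.2047]
eef_rot: [180.0, -0.0, 71.4]
wrist_force: [-0.3, 0.2, -2.1]
opening: 0.0154
gripper_force: 8.0
t 4.8 tip row 15 collar [255.  149.6] tilt 23.0 TCP [0.4369 0.1365 0.204 ] 71.37
```

```bash
python3 -m handwheel '0 0 0 0;0 0 0 0' - 6; python3 tilt.py; python3 - <<'E'
from h import *
T=load("pics/top0.npz");S=load("pics/scene0.npz");W=load("pics/w1.npz")
H=lambda a,b:np.degrees(np.arctan2(*(b-a)[1::-1])).round(1)
M=np.array([.5392,.009,.115]);e=plane(T,(264.2,174.2),.06);print("far end",e,H(M,e))
a=plane(T,(280,199.2),.01);b=plane(T,(257.5,184.2),.01);print("base edge top",H(a,b),np.linalg.norm(a-b))
x0,y0=190,150
a=plane(S,(x0+540/6,y0+435/6),.01);b=plane(S,(x0+487/6,y0+338/6),.01);print("base edge scene",H(a,b),np.linalg.norm(a-b))
a=plane(S,(x0+540/6,y0+435/6),.01);b=plane(S,(x0+665/6,y0+412/6),.01);print("base short scene",H(a,b),np.linalg.norm(a-b))
for d,n,roi in((T,"T",(250,165,300,200)),(W,"W",(330,150,420,250))):
    m=cv2.inRange(hsv(d),(105,130,50),(125,255,255));k,l,s,c=cv2.connectedComponentsWithStats(m[roi[1]:roi[3],roi[0]:roi[2]])
    for i in range(1,k):
        if s[i,4]>15:
            ys,xs=np.nonzero(l==i);q=np.c_[xs+roi[0],ys+roi[1]].astype(np.float32);print(n,s[i],cv2.minAreaRect(q))
E
```

```text
t: 5.0
ee_pos: [0.4366, 0.1365, 0.2035]
eef_rot: [-179.9, 0.0, 71.4]
wrist_force: [0.4, 0.1, -0.6]
opening: 0.0161
gripper_force: 6.0
t 5.05 tip row 38 collar [254.9 153.5] tilt 31.5 TCP [0.4367 0.1365 0.2035] 71.36
far end [0.59372238 0.08040185 0.06      ] 52.6
base edge top 55.3 0.09324003258516922
base edge scene 54.7 0.09939919541819714
base short scene -28.6 0.06428718129521814
T [19  6 10  7 30] ((273.6000061035156, 173.8000030517578), (10.733125686645508, 2.683281421661377), 26.56505012512207)
T [13 15 14 12 41] ((269.26922607421875, 185.3461456298828), (16.36365509033203, 3.0508511066436768), 33.6900634765625)
W [  12   25   43   63 1312] ((360.9482421875, 205.87930297851562), (31.01112174987793, 56.63707733154297), 21.801406860351562)
W [ 65  39  20  43 374] ((404.686767578125, 210.5116729736328), (17.278785705566406, 42.105342864990234), 3.5763344764709473)
```

```bash
python3 tilt.py; python3 -m handwheel '0 0 0 0' - 25; python3 tilt.py;  python3 - <<'E'
from h import *
S=load("pics/scene0.npz");x0,y0=190,150
B=plane(S,(x0+487/6,y0+338/6),.008);C=plane(S,(x0+665/6,y0+412/6),.008);c=(B+C)/2;print(c)
M=np.array([.5392,.009,.115]);v=c-M;print(np.hypot(*v[:2]),np.degrees(np.arctan2(v[1],v[0])))
E
```

```text
t 5.1 tip row 45 collar [254.9 154.9] tilt 34.0 TCP [0.4367 0.1365 0.2036] 71.37
t: 5.2
ee_pos: [0.4369, 0.1365, 0.2038]
eef_rot: [-180.0, 0.0, 71.4]
wrist_force: [0.7, 0.2, -1.6]
opening: 0.0153
gripper_force: 25.0
t 5.25 tip row 49 collar [254.9 155.8] tilt 35.5 TCP [0.4369 0.1365 0.204 ] 71.36
[0.57230945 0.05476981 0.008     ]
0.05648992297030115 54.118378936175496
```

```bash
python3 go.py .445 -.123 .2376 54.5; python3 -m handwheel '0 0 -.02 0;0 0 -.034 0;0 0 -.034 0'; python3 go.py .445 -.123 .2376 54.5
```

```text
d [-0.2433  0.0905 -0.0336] turn 16.86 q [ 10.6 -17.9 118.8   0.   79.1  29.3] 5.25
t: 5.55
ee_pos: [0.4385, 0.1368, 0.2412]
eef_rot: [179.7, -0.2, 71.4]
wrist_force: [-0.6, 0.0, -2.0]
opening: 0.0153
gripper_force: 25.0
d [-0.2442  0.0891  0.0033] turn 16.87 q [ 10.6 -19.2 116.2   0.   82.7  29.3] 5.55
```

```bash
python3 -m handwheel '-.03 .01 0 3;-.065 .025 0 6;-.1 .04 0 9;-.14 .055 0 12;-.18 .07 0 15;-.215 .08 0 17;-.235 .087 0 17;-.2433 .0905 0 17;-.2433 .0905 0 17'
python3 tilt.py; python3 - <<'E'
import cv2
from h import *
from station import r
d=load("pics/last.npz");t=r.snapshot("scene");np.savez("pics/s3.npz",**t)
b=cv2.resize(t["color"][130:240,220:330],None,fx=3.4,fy=3.4,interpolation=cv2.INTER_CUBIC)
a=d["color"][:374,100:500]
cv2.imwrite("pics/v3.png",np.hstack([a,b])[:,:,::-1])
E
```

```text
t: 6.45
ee_pos: [0.4449, -0.1235, 0.2377]
eef_rot: [-180.0, -0.0, 54.3]
wrist_force: [-0.5, 0.6, -1.2]
opening: 0.0153
gripper_force: 25.0
t 6.5 tip row 49 collar [255.2 155.4] tilt 35.5 TCP [ 0.445  -0.1227  0.2378] 54.34
```

View pics/v3.png

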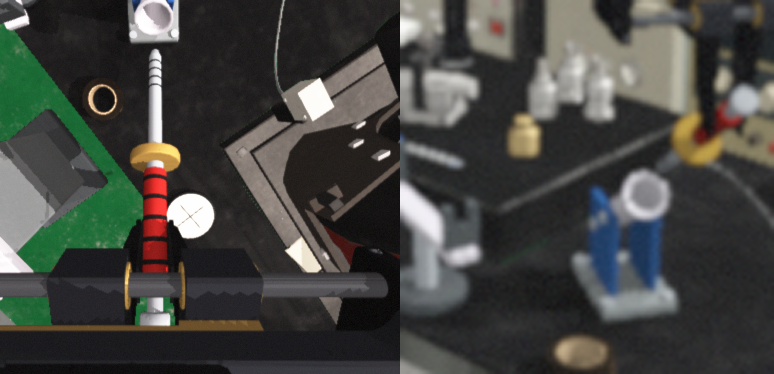

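In the wrist view (crop offset +100) the tip is at (254,49), straight in line with the mouth ring, which is about (234–273, to row 33). The base's near edge is level in the image, so the heading agrees. In the scene view the rod is above and beyond the mouth. I'll check against the predicted rim.

```bash
python3 - <<'E'
from h import *
d=load("pics/last.npz");M=np.array([.5392,.009,.115]);h=np.radians(54.5);a=np.radians(35)
u=np.array([np.cos(a)*np.cos(h),np.cos(a)*np.sin(h),-np.sin(a)]);l=np.array([-np.sin(h),np.cos(h),0]);w=np.cross(l,u)
print("M",proj(d,M).round(1),"left/right",proj(d,M+.019*l).round(1),proj(d,M-.019*l).round(1),"low/top",proj(d,M+.019*w).round(1),proj(d,M-.019*w).round(1))
P=np.array([.445,-.1227,.2378+.011]);print("tip",proj(d,P+.158*u).round(1), "lateral err mm",1000*(P-M)@l, "perp w mm",1000*(P-M)@w)
g=cv2.cvtColor(d["color"],cv2.COLOR_RGB2GRAY)
print("rows10 ",g[10,226:282:1]);print("col253",g[0:50,253])
E
```

```text
M [253.5  18.3] left/right [233.2  18.4] [273.8  18.2] low/top [253.6  35.5] [253.4  -1.6]
tip [253.2  47.1] lateral err mm 0.21110256203450276 perp w mm -16.728340193603263
rows10  [ 16  38 107 123 128 127 124 102  55  93 188 223 231 234 237 246 250 249
 192 147 147 154 164 169 175 176 172 171 173 169 163 163 156 145 139 132
 122 116 115 112 109 120 167 217 242 245 176 201 205 209 211 215 130  49
  32  27]
col253 [244 229 191 176 173 171 173 173 173 173 171 174 172 174 172 173 174 175
 174 173 193 224 214 228 238 240 241 243 246 253 253 253 252 246 224 191
 182 181 181 171 155 119  88  49  32  24  26  28  38  88]
```

```bash
python3 -m handwheel '0 0 .01 0;0 0 .02 0;0 0 .02 0;.0164 0 .0315 0;.0328 0 .043 0;.0328 0 .043 0' - 25;python3 tilt.py;python3 go.py .4640 -.0962 .195 54.5
```

```text
t: 7.15
ee_pos: [0.4635, -0.0946, 0.1931]
eef_rot: [-179.8, 0.0, 54.5]
wrist_force: [-1.4, -0.4, -1.7]
opening: 0.0155
gripper_force: 25.0
t 7.2 tip row 0 collar [255.2 155.4] tilt 18.0 TCP [ 0.4636 -0.0954  0.194 ] 54.48
d [-0.0004  0.0008 -0.001 ] turn -0.02 q [-18.1 -15.2 117.6  -0.   77.7  17.4] 7.2
```

```bash
python3 -m handwheel '.008 0 .0056 0;.016 0 .0112 0;.024 0 .0168 0;.032 0 .0224 0;.037 0 .0259 0;.037 0 .0259 0' - 15;python3 tilt.py; python3 -c "
from station import r;s=r.get_state();print(s['wrist_force'],s['ft_torque'])"
```

```text
t: 7.8
ee_pos: [0.4858, -0.0654, 0.1685]
eef_rot: [-179.9, -0.0, 54.4]
wrist_force: [0.0, 0.5, 0.4]
opening: 0.0155
gripper_force: 15.0
t 7.85 tip row 0 collar [255.1 155. ] tilt 18.0 TCP [ 0.4858 -0.0658  0.1689] 54.41
[ 0.36731866  0.38594387 -1.0210311 ] [0.07952994 0.05957341 0.00035789]
```

```bash
python3 -m handwheel '.008 0 .0056 0;.016 0 .0112 0;.024 0 .0168 0;.032 0 .0224 0;.036 0 .0252 0;.036 0 .0252 0' - 15;python3 tilt.py; python3 -c "
from station import r;s=r.get_state();print(s['wrist_force'],s['ft_torque'])"
```

```text
t: 8.45
ee_pos: [0.5067, -0.0362, 0.1432]
eef_rot: [-179.9, 0.0, 54.4]
wrist_force: [-0.0, 1.1, -1.0]
opening: 0.0156
gripper_force: 15.0
t 8.5 tip row 17 collar [254.6 155.3] tilt 24.0 TCP [ 0.5067 -0.0365  0.1436] 54.4
[-0.26905857  1.13689588 -1.63157357] [0.24331608 0.11874156 0.1019015 ]
```

```bash
for i in 1; do python3 -m handwheel '.0025 0 .0017 0;.0041 0 .0029 0;.0057 0 .004 0;.0074 0 .0051 0;.0082 0 .0057 0;.0082 0 .0057 0' - 15;done;python3 tilt.py; python3 -c "
from station import r;s=r.get_state();print(s['wrist_force'],s['ft_torque'])"
```

```text
t: 9.1
ee_pos: [0.5106, -0.0331, 0.1406]
eef_rot: [179.9, 0.4, 54.4]
wrist_force: [-9.9, -7.7, 9.6]
opening: 0.0154
gripper_force: 15.0
t 9.15 tip row 22 collar [253.  157.6] tilt 26.0 TCP [ 0.5106 -0.0331  0.1406] 54.39
[-10.2903181   -7.73284977  10.00260407] [-1.4576601   1.93984514  0.2099693 ]
```

```bash
python3 - <<'E'
import cv2
from h import *
from station import r
d=load("pics/last.npz");t=r.snapshot("scene");np.savez("pics/s4.npz",**t)
b=cv2.resize(t["color"][155:225,260:330],None,fx=6,fy=6,interpolation=cv2.INTER_CUBIC)
a=cv2.resize(d["color"][100:240,205:305],None,fx=3,fy=3)
cv2.imwrite("pics/v4.png",np.hstack([a,b])[:,:,::-1])
E
```

```text
(no output)
```

View pics/v4.png

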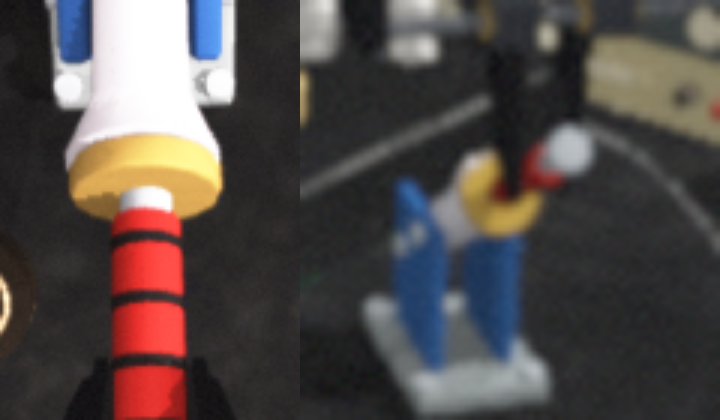

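The wrist view shows the collar's face flush across the tube rim, and the scene view agrees. The force is about 16 N back along the axis and the computed collar point lies on the measured mouth. I'll let it settle at low grip, then withdraw.

```bash
python3 -m handwheel '.001 0 .0007 0;.001 0 .0007 0;.001 0 .0007 0' - 8; python3 -m handwheel '0 0 0 0;0 0 0 0' - 25; python3 -m handwheel '-.012 0 -.0084 0;-.028 0 -.0196 0;-.044 0 -.0308 0;-.06 0 -.042 0;-.076 0 -.0532 0;-.092 0 -.0644 0;-.106 0 -.0742 0;-.1147 0 -.0803 0;-.1147 0 -.0803 0'; python3 tilt.py
```

```text
t: 9.5
ee_pos: [0.5119, -0.0313, 0.1395]
eef_rot: [179.9, 0.2, 54.4]
wrist_force: [-6.0, -4.4, 8.5]
opening: 0.0159
gripper_force: 8.0
t: 9.7
ee_pos: [0.5119, -0.0314, 0.1395]
eef_rot: [179.9, 0.2, 54.4]
wrist_force: [-4.9, -4.6, 7.6]
opening: 0.0159
gripper_force: 25.0
t: 10.6
ee_pos: [0.4453, -0.1238, 0.2192]
eef_rot: [179.9, -0.0, 54.3]
wrist_force: [0.8, -0.0, -1.3]
opening: 0.0156
gripper_force: 24.9
t 10.65 tip row 51 collar [254.5 160.9] tilt 36.0 TCP [ 0.4452 -0.1231  0.2183] 54.3
```

```bash
python3 -m handwheel '0 0 -.02 0;0 0 -.03 0;0 0 -.04 0;0 0 -.04 0'; python3 go.py .438 .1395 .2582 71.4
```

```text
t: 11.05
ee_pos: [0.4461, -0.1227, 0.2595]
eef_rot: [179.9, -0.0, 54.4]
wrist_force: [-0.7, 0.2, -1.0]
opening: 0.0157
gripper_force: 24.9
d [ 0.2085 -0.1592  0.001 ] turn -17.01 q [-22.  -19.1 114.4   0.   84.5  13.6] 11.05
```

```bash
python3 -m handwheel '.025 -.02 0 -3;.055 -.042 0 -6;.085 -.065 0 -9;.115 -.088 0 -12;.145 -.11 0 -15;.17 -.13 0 -17;.19 -.145 0 -17;.203 -.155 0 -17;.2085 -.159 0 -17;.2085 -.159 0 -17';python3 tilt.py; python3 go.py .438 .1395 .094 71.4
```

```text
t: 12.05
ee_pos: [0.4372, 0.1399, 0.2573]
eef_rot: [-179.9, 0.0, 71.5]
wrist_force: [0.2, 0.1, -1.6]
opening: 0.0158
gripper_force: 24.9
t 12.1 tip row 51 collar [254.3 161.2] tilt 36.0 TCP [0.4373 0.1393 0.2574] 71.4
d [0.0006 0.0007 0.1634] turn -0.0 q [ 11.  -19.4 114.8  -0.   84.6  29.6] 12.1
```

```bash
python3 -m handwheel '0 .0007 .03 0;0 .0007 .06 0;0 .0007 .085 0;0 .0007 .085 0'; python3 -m handwheel '0 0 .008 0;0 0 .016 0;0 0 .024 0;0 0 .032 0;0 0 .036 0;0 0 .036 0' - 8; python3 tilt.py; python3 -c "
from station import r;s=r.get_state();print(s['wrist_force'],s['ft_torque'])"
```

```text
t: 12.5
ee_pos: [0.4359, 0.138, 0.169]
eef_rot: [-179.6, 0.2, 71.3]
wrist_force: [-0.6, -0.0, -0.9]
opening: 0.0156
gripper_force: 25.0
t: 13.1
ee_pos: [0.4377, 0.1392, 0.1362]
eef_rot: [-179.9, 0.0, 71.4]
wrist_force: [-0.1, -0.2, -1.1]
opening: 0.0158
gripper_force: 8.0
t 13.15 tip row 8 collar [252.3 154.7] tilt 21.0 TCP [0.438  0.1393 0.1367] 71.37
[-0.0136029   0.54698543 -0.58782803] [-0.0363654   0.08510022  0.06472193]
```

Working: the fork is levelling the rod (tilt now 21°). I'll continue down to the original grasp height.

```bash
python3 -m handwheel '0 0 .008 0;0 0 .016 0;0 0 .024 0;0 0 .032 0;0 0 .038 0;0 0 .041 0;0 0 .0423 0;0 0 .0423 0' - 6; python3 tilt.py; python3 -c "
from station import r;s=r.get_state();print(s['wrist_force'],s['ft_torque'])"
```

```text
t: 13.95
ee_pos: [0.4381, 0.1394, 0.0955]
eef_rot: [-180.0, -0.0, 71.4]
wrist_force: [-3.1, 0.1, 5.0]
opening: 0.0157
gripper_force: 6.0
t 14.0 tip row 0 collar [252.2 158.1] tilt 18.5 TCP [0.4381 0.1394 0.0954] 71.37
[-3.85147156  1.16398537  3.99325534] [-0.10852839  0.58473471  0.05906557]
```

```bash
python3 - <<'E'
import cv2
from h import *
from station import r
d=load("pics/last.npz");t=r.snapshot("scene");np.savez("pics/s5.npz",**t)
b=cv2.resize(t["color"][160:230,200:255],None,fx=6,fy=6,interpolation=cv2.INTER_CUBIC)
a=cv2.resize(d["color"][0:350,180:330],None,fx=1.2,fy=1.2)
print(a.shape,b.shape);cv2.imwrite("pics/v5.png",np.hstack([a,b])[:,:,::-1])
E
```

```text
(420, 180, 3) (420, 330, 3)
```

View pics/v5.png

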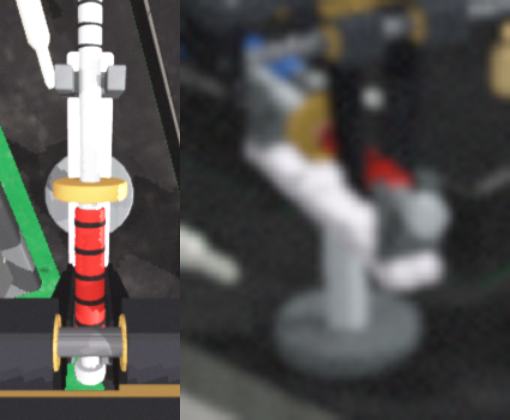

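The rod lies in both forks (wrist view: shank at the front fork, knob end at the rear), still gripped. I'll ease the side load, grip hard and lift straight up.

```bash
python3 -m handwheel '0 -.0012 .001 0;0 -.0012 .001 0' - 5;python3 -m handwheel '0 0 -.0005 0;0 0 -.0005 0;0 0 -.0005 0;0 0 -.01 0;0 0 -.025 0;0 0 -.045 0;0 0 -.07 0;0 0 -.1 0;0 0 -.115 0;0 0 -.115 0' - 45; python3 tilt.py; python3 - <<'E'
from h import *
d=load("pics/last.npz")
from station import r
s=r.get_state();tipmodel(d,s['ee_pos'],s['eef_rot'][2],gx=-.012,tilts=range(-4,10,2))
c,st,_=blob(cv2.inRange(hsv(d),(12,90,90),(30,255,255)),(215,120,300,185));print(c,st)
t=r.snapshot("scene");np.savez("pics/s6.npz",**t);tipmodel(t,s['ee_pos'],s['eef_rot'][2],gx=-.012,tilts=range(-4,10,2))
E
```

```text
t: 14.25
ee_pos: [0.4381, 0.1396, 0.0951]
eef_rot: [179.9, -0.0, 71.4]
wrist_force: [-0.9, -1.7, 5.7]
opening: 0.0157
gripper_force: 5.0
t: 15.25
ee_pos: [0.438, 0.1399, 0.2108]
eef_rot: [179.8, -0.1, 71.4]
wrist_force: [0.3, 0.6, -0.7]
opening: 0.0148
gripper_force: 45.0
t 15.3 tip row 0 collar [254.9 158.7] tilt 17.5 TCP [0.437  0.1397 0.2088] 71.37
-4 tip [252.4 -59.4] collar [252.7 156.8] knob [252.9 306.7]
-2 tip [252.4 -53.3] collar [252.7 156.1] knob [252.9 308.7]
0 tip [252.5 -47.3] collar [252.7 155.5] knob [252.9 310.6]
2 tip [252.5 -41.3] collar [252.7 155. ] knob [252.9 312.4]
4 tip [252.6 -35.2] collar [252.8 154.7] knob [252.9 314.2]
6 tip [252.6 -29.2] collar [252.8 154.4] knob [252.9 316. ]
8 tip [252.7 -23.2] collar [252.8 154.3] knob [252.9 317.7]
[254.93265132 158.68371697] [ 224  147   63   23 1173]
-4 tip [206.9 130.4] collar [221.6 142.6] knob [240.1 158.1]
-2 tip [206.9 132.1] collar [221.6 143.3] knob [240.1 157.5]
0 tip [207.  133.9] collar [221.6 144. ] knob [240.1 156.8]
2 tip [207.1 135.7] collar [221.6 144.6] knob [240.1 156.1]
4 tip [207.2 137.4] collar [221.7 145.3] knob [240.1 155.4]
6 tip [207.4 139.2] collar [221.7 146. ] knob [240.  154.7]
8 tip [207.6 141. ] collar [221.8 146.7] knob [240. 154.]
```

```bash
python3 go.py .336 -.326 .21 45; python3 -m handwheel '-.03 -.001 0 2;-.07 -.002 0 5;-.11 -.004 0 8;-.15 -.005 0 11;-.19 -.006 0 14;-.23 -.008 0 17;-.27 -.01 0 20;-.31 -.011 0 23;-.345 -.012 0 26;-.38 -.014 0 26.4';python3 go.py .336 -.326 .15 45
```

```text
d [-0.4731  0.0537 -0.0023] turn 26.37 q [ 11.  -18.  118.5   0.   79.6  29.6] 15.35
t: 16.35
ee_pos: [0.3007, -0.2166, 0.2063]
eef_rot: [-179.8, -0.0, 44.9]
wrist_force: [0.3, -0.5, -1.7]
opening: 0.0153
gripper_force: 45.0
d [-0.0521  0.1026  0.0559] turn -0.13 q [-44.1 -31.6 127.9   0.   83.8   1. ] 16.35
```

```bash
python3 -m handwheel '-.01 .02 .01 0;-.025 .05 .025 0;-.04 .08 .04 0;-.048 .095 .05 0;-.052 .1026 .056 0;-.052 .1026 .056 0;-.052 .1026 .056 0'; python3 - <<'E'
from h import *
from station import r
s=r.get_state();print(s['ee_pos'],s['eef_rot']);ims=[]
for n,roi in(("scene",(310,180,430,300)),("top",(320,180,440,300))):
    d=r.snapshot(n);np.savez(f"pics/{n}7.npz",**d);x0,y0,x1,y1=roi
    ims.append(cv2.resize(d["color"][y0:y1,x0:x1],None,fx=3.3,fy=3.3,interpolation=cv2.INTER_CUBIC))
    print(n);tipmodel(d,s['ee_pos'],s['eef_rot'][2],gx=-.011,tilts=range(-6,13,3));print("disc",proj(d,[.4448,-.2172,.011]))
cv2.imwrite("pics/v7.png",np.hstack(ims)[:,:,::-1])
E
```

```text
t: 17.05
ee_pos: [0.3376, -0.3245, 0.152]
eef_rot: [-179.9, -0.0, 45.0]
wrist_force: [0.0, 0.5, -2.5]
opening: 0.0149
gripper_force: 45.0
[ 0.33763817 -0.3244593   0.15195251] [-1.79895473e+02 -2.26576591e-02  4.49763244e+01]
scene
-6 tip [348.  204.3] collar [359.2 231.4] knob [374.4 268.2]
-3 tip [347.6 207.4] collar [359.  232.6] knob [374.6 267. ]
0 tip [347.2 210.5] collar [358.8 233.8] knob [374.8 265.7]
3 tip [346.9 213.7] collar [358.7 235. ] knob [375.  264.3]
6 tip [346.7 217. ] collar [358.6 236.3] knob [375.1 262.9]
9 tip [346.5 220.3] collar [358.5 237.5] knob [375.2 261.5]
12 tip [346.4 223.7] collar [358.5 238.9] knob [375.3 260. ]
disc [341.87910348 267.16898473]
top
-6 tip [361.5 213.5] collar [384.4 236.1] knob [409.7 261.2]
-3 tip [360.8 213.6] collar [384.1 236.1] knob [410.1 261.2]
0 tip [360.3 213.8] collar [383.8 236.1] knob [410.4 261.2]
3 tip [359.8 214.1] collar [383.6 236.2] knob [410.6 261.2]
6 tip [359.5 214.5] collar [383.5 236.3] knob [410.9 261.2]
9 tip [359.2 215. ] collar [383.3 236.4] knob [411.  261.1]
12 tip [359.1 215.5] collar [383.2 236.6] knob [411.2 261. ]
disc [351.94092606 218.58227342]
```

View pics/v7.png

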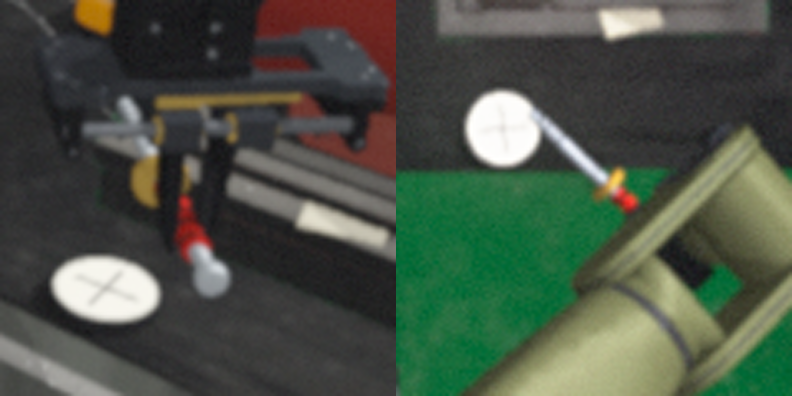

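The scene view shows the tip at about (347,210), the collar at (358.5,234.5) and the knob at (374,264). In the top view the tip is at about (362,213) and the collar at (385,236). I'll triangulate the tip and the level.

```bash
python3 - <<'E'
from h import *
S=load("pics/scene7.npz");T=load("pics/top7.npz")
o=-.5+.5/3.3
cs=[]
for d,roi in((S,(340,220,375,250)),(T,(370,225,395,245))):
    c,s,_=blob(cv2.inRange(hsv(d),(12,110,90),(30,255,255)),roi);cs.append((s[:2]+(s[2:4]-1)/2));print(c,s)
t=tri((S,(347,209.5)),(T,(361.7,212.6)));c=tri((S,cs[0]),(T,cs[1]));print("tip",t,"collar",c)
v=t[0]-c[0];print(np.linalg.norm(v),"tilt down",-np.degrees(np.arcsin(v[2]/np.linalg.norm(v))))
for z in(.15,.163):print(plane(T,(361.7,212.6),z))
h=np.radians(45);print("model tip",.3376+.154*np.cos(h),-.3245+.154*np.sin(h))
E
python3 tilt.py|cut -c1-200
```

```text
[353.72916667 234.5       ] [350 228   8  15  96]
[384.86842105 235.13157895] [380 231   9   9  38]
tip (array([ 0.44837954, -0.21711236,  0.16578096]), [np.float64(3.0), np.float64(3.0)]) collar (array([ 0.37634349, -0.28141574,  0.15945586]), [np.float64(6.7), np.float64(6.7)])
0.09676840316050508 tilt down -3.747714313476652
[ 0.45164506 -0.22285474  0.15      ]
[ 0.45040965 -0.22019533  0.163     ]
model tip 0.44649444430272833 -0.2156055556972717
t 17.2 tip row 0 collar [254.5 158.5] tilt 18.5 TCP [ 0.3381 -0.3249  0.1533] 45.01
```

```bash
python3 - <<'E'
from h import *
d=load("pics/last.npz")
c,s,l=blob(cv2.inRange(hsv(d),(10,80,50),(32,255,255)),(200,120,310,190));print("collar",c.round(1),s)
p=np.array([.3376,-.3245,.152]);h=np.radians(45);hd=np.array([np.cos(h),np.sin(h),0]);L=np.array([-np.sin(h),np.cos(h),0])
C=np.linalg.inv(d["world_to_cam"])
for a in range(-6,10,2):
    u=hd*np.cos(np.radians(a))-np.array([0,0,np.sin(np.radians(a))]);w=np.cross(u,L)
    for gx in(-.011,-.009):
        q=np.array([proj(d,p+[0,0,.011]+u*(x-gx)+.018*(L*np.cos(f)+w*np.sin(f))) for x in(.04,.048) for f in np.linspace(0,6.28,60)])
        print(a,gx,"rows",q[:,1].min().round(1),q[:,1].max().round(1),"h",np.ptp(q[:,1]).round(1),"w",np.ptp(q[:,0]).round(1))
S=load("pics/scene7.npz");g=cv2.cvtColor(S["color"],cv2.COLOR_RGB2GRAY)
print(g[202:222,338:356])
E
```

```text
collar [254.7 158.5] [ 224  147   62   23 1156]
-6 -0.011 rows 145.0 176.8 h 31.8 w 64.4
-6 -0.009 rows 148.2 180.4 h 32.3 w 64.1
-4 -0.011 rows 145.3 174.5 h 29.2 w 63.6
-4 -0.009 rows 148.4 178.2 h 29.8 w 63.3
-2 -0.011 rows 145.7 172.4 h 26.7 w 62.8
-2 -0.009 rows 148.8 176.1 h 27.3 w 62.6
0 -0.011 rows 146.2 170.4 h 24.3 w 62.1
0 -0.009 rows 149.3 174.1 h 24.8 w 61.8
2 -0.011 rows 146.8 168.6 h 21.8 w 61.3
2 -0.009 rows 149.9 172.3 h 22.4 w 61.1
4 -0.011 rows 147.5 166.9 h 19.4 w 60.6
4 -0.009 rows 150.5 170.6 h 20.1 w 60.4
6 -0.011 rows 148.3 165.4 h 17.1 w 59.8
6 -0.009 rows 151.3 169.1 h 17.8 w 59.7
8 -0.011 rows 149.2 164.0 h 14.8 w 59.1
8 -0.009 rows 152.2 167.6 h 15.5 w 59.0
[[ 43  44  44  41  42  44  42  42  41  37  31  30  31  30  32  29  31  31]
 [ 46  42  45  43  42  45  44  44  40  42  36  33  32  32  33  31  32  28]
 [ 39  44  42  42  45  45  45  45  46  46  44  44  45  43  44  41  44  45]
 [ 40  43  48  45  42  44  47  46  49  47  49  49  53  51  51  48  52  49]
 [ 47  48  52  61  53  48  47  49  50  48  50  53  49  53  49  52  49  48]
 [ 51  51  58  62  57  46  47  
[... 394 characters left out ...]
155 105  57  35  35  34]
 [ 44  44  51  70  73  64  57  75 102 132 165 183 170 133  81  42  32  38]
 [ 45  45  47  57  69  75  75  73  87 114 144 169 174 150 102  52  31  35]
 [ 45  44  44  46  54  70  77  74  79 100 130 160 173 157 110  57  37  42]
 [ 57  57  56  57  61  67  76  77  86  96 112 138 155 144 106  65  49  56]
 [ 88  87  89  90  93  95  94 101 104 106 113 127 137 129 105  85  74  74]
 [111 112 112 116 118 117 117 117 118 119 119 121 123 120 112  97  89  88]
 [110 111 113 115 115 116 112 115 115 115 115 113 113 109 103  94  89  89]
 [ 96  98 102 103 104 103 104 102 100 100 102 102 102 103 103  97  88  84]
 [ 78  89 101 108 109 112 109 100  90  96 105 106 111 118 130 127 103  77]]
```

The collar ellipse gives a tilt of about 1°. The tip is about 15 cm above the disc and within 6 mm of its centre. I'll let it settle, then hand in.

```bash
python3 -m handwheel '0 0 0 0;0 0 0 0;0 0 0 0;0 0 0 0' && python3 tilt.py && python3 -c "
from station import r;print(r.sign_off())"
```

```text
t: 17.6
ee_pos: [0.3381, -0.3254, 0.1529]
eef_rot: [180.0, 0.0, 45.0]
wrist_force: [0.6, -0.5, -0.8]
opening: 0.0148
gripper_force: 45.0
t 17.65 tip row 0 collar [254.6 158.5] tilt 18.0 TCP [ 0.338  -0.3254  0.1528] 44.97
the job is handed in; nothing more can be done
None
```

I handed the job in at 17.7 s: the rod went in until the collar stopped on the rim, came all the way out, and is held still and level to about 1°, with its tip about 15 cm above the disc and within about 6 mm of its centre. The tool cannot tilt, so after drawing the rod out I levelled it by lowering it into the rest's forks while still gripping it. I did not re-measure the weight, bottle and tape at the end.

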